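# Tap the pipe-clamp wedge home

### The job

Take the hand tamper off its blue mat and use it to tap the orange wedge gently down into the slot of the pipe clamp until it will go no further. Then lift the tamper clear, give the wedge one more firm but gentle tap to make sure that it has stopped, and stand the tamper gently upright back on its mat. Touch the wedge with nothing but the tamper, never strike it hard, and leave the bottle, beaker and collar alone.

Things in the scene. Friction and masses are not known exactly. Their poses are not given: they have to be found in the camera images.
- tamper_center (a point): Hand tamper upright on the mat, 130 mm tall, 0.22 to 0.45 kg, round about its z axis (up). White head below: 46 mm across, 45 mm tall, flat striking face at the bottom. Black handle above: 24 mm across, 85 mm long. This point: on its axis half-way up, 65 mm above the striking face (handle spans 20 mm below to 65 mm above it). Take it by the upper handle, from above.
- wedge_top (a point): Loose orange wedge standing toe-down in the clamp's slot; this point is the centre of the flat top of its square head (40 x 40 mm, 14 mm thick), z axis up. The blade below is 95 mm long, 24 mm wide, 10 mm thick at the toe, tapering to 21 mm at the head. At the start the toe is 26 to 34 mm deep in the slot, always short of the seat. It goes straight down.
- slot_mouth (a point): Centre of the slot's mouth, 115 mm above the bench. A spring shoe grips the wedge: 5 to 14 N moves it (varies, grows with depth); it stays where left. A hidden solid seat stops it after 10 to 62 mm of travel, found by feel: there it no longer moves under a firm tap of 17 to 20 N. Over 55 N, impact included, is striking hard: tap at 15 mm/s or less (30 mm/s onto the seat peaks near 60 N).
- bracket: Steel pipe clamp fixed to the bench; origin at its underside, below the slot's centre, z up. Base 110 mm (x) by 130 mm (y -50 to +80 mm), 12 mm thick; slot block 44 mm (x) by 70 mm (y -25 to +45 mm), 115 mm high. A steel pipe 210 mm long with 43 mm flanges lies along x at y = +62 mm, no higher than 88 mm. Turned up to 23 degrees either way.
- telltale (a joint): Green tell-tale pin inside the slot, standing 4 mm above the solid seat and pushed down by the wedge's toe on the last 4 mm of its way: about 0 m (0.0005 at most) while the wedge has not reached it, about 0.004 m when the wedge is fully home on the seat. Soft spring, under 2 N.
- mat: Blue round mat, 120 mm across, 5 mm thick, fixed to the bench; origin at the centre of its underside. The tamper stands within about 12 mm of its centre at the start.
- bottle: Amber bottle, 60 mm across, 130 mm tall, loose bystander; origin at the centre of its underside.
- beaker: Steel beaker, 68 mm across the rim, 70 mm tall, loose bystander; origin at the centre of its underside.
- collar: Aluminium collar lying flat, 64 mm across, 20 mm tall, loose bystander; origin at the centre of its underside.
Things that resemble listed ones, but are neither listed nor needed, are in the scene too. Of the things like the part that bears tamper_center, leave any that is yellow; of the rest the larger one is meant. Of the things that look like the mat, the smaller one is meant.

How it is judged:
By the outcome, as a careful person would: the job done as asked, in the order asked, and still so for the second after the job is handed in, with the robot touching nothing.
It also fails if it takes over 58 s, if anything falls off the work surface, if the arm or the gripper's body presses on something with over 40 N, if the wrist force passes 120 N, or if a joint passes its speed limit or range.

### The arm

A 7-joint arm with a two-finger parallel gripper is mounted at the origin on the work surface. World frame = base frame: x ahead of the robot, y to its left, z up, the work surface at z = 0. Lengths are in m, angles in rad, forces in N, time in s.
With the tool pointing down it reaches from about 0.4 to 0.9 m from the base axis. Payload 5.5 kg.
Tool frame: the origin (TCP) lies at the very end of the fingers, on their centre line; the grasp point (between the pads) lies arm.grasp_offset behind it (arm.grasp_offset is the distance from the TCP to the grasp point, in m); z points along the fingers, x is the direction in which the jaws open and shut, and the axes are right-handed (so a half turn about z gives the same grasp; the last joint's range is limited). The gripper opens to 85 mm and grips with 20 to 120 N. Pads are 22 mm wide; open, the fingers measure 114 mm over their backs; the gripper's body (76 mm by 85 mm) begins 54 mm behind the grasp point. The pads swing forward as they close: fully open they stand 13 mm farther back than shut.
Start: joints at [1.409, 0.501, -0.427, 1.55, 0.221, 1.138, -0.21], TCP at [0.268, -0.592, 0.231] pointing down, gripper open.
Joint ranges: [-2.88, 2.88], [-0.31, 2.03], [-1.54, 1.56], [0.2, 2.42], [-1.41, 4.55], [0.19, 2.02], [-2.57, 2.57]. Speed limits (rad/s): [2.57, 2.57, 3.14, 3.14, 3.14, 3.14, 3.14].

### API

Orientations are given as a unit quaternion [x, y, z, w].
In Python, from bench import arm gives the robot as it stands.
- The arm moves only by the tool apply_moves, never from a script. Its argument "commands" is a list that holds one entry, the list of rows, each a list of 6 numbers: the shift along the tool's x, y, z in m, then the turn, a rotation vector about the tool's x, y, z in rad. A call has 1 to 20 rows; each row shifts and turns the commanded pose from where the row before left it, along the tool's axes as they then stand; what a row does not reach is not made up. A row lasts 1/12 s, in which the tool goes at most 41.7 mm and 7.16 degrees, less where a joint would pass 70% of its speed; a pose out of reach is approached as far as the arm can. A call is refused whole if a number of a shift passes 0.0417 or a number of a turn 0.125, either way. A call with a gripper value outside its range is refused whole. "gripper" is the opening in per cent of the stroke, from 0 (shut) to 100 (fully open), set as the call begins (left out, the last holds). The fingers move at their own pace and stop on an object; "grip_force" is the grip in N (left out, the last holds). Time passes only in rows, so rows that do not move let the fingers close. It gives the time, the measured TCP pose, the force and the opening at its end, in the units of the state.
- arm.get_obs(): the state, without advancing time (a new reading comes with each control period).
- arm.camera(name): name is "side" or "top" or "wrist"; returns (picture, depth): 420x560x3 uint8, blue, green, red; 420x560 float32, m along the optical axis (not along the pixel's ray), 0 where there is no reading.
- arm.camera_info(name): a dict with "intrinsics" (3x3 intrinsics, pixels), "camera_from_world" (4x4, takes a point from world to camera coordinates). Camera axes: x right, y down, z forward; pixel columns grow to the right and rows downward; lengths in m; the calibration is good to about 2 mm. A picture is of the moment at which its call begins: read the wrist's pose just before it. camera_info takes no time and is no camera call; for the wrist camera it gives the pose at the moment of the call.
- arm.finish_job(): hands the job in, once; it reports no verdict.
The state is a dict: "t": time; "joint_pos": joint angles; "joint_vel": joint speeds; "joint_efforts": joint torques, N m; "tcp_pos": TCP position; "ee_rot": TCP orientation; "wrist_force": force on the tool from outside, world axes, zero at the start; "torque": the same for the moment, N m; "gripper_width": opening from 0.0 (shut) to 1.0 (fully open).
Only numpy, scipy, OpenCV 4.12 (cv2) and the standard library are available. Lean on these libraries where they do the work, as an engineer would, in place of code of your own. Each camera call takes 0.05 s, during which the arm holds its last target.

## Working session

There is one attempt and no reset: what is moved stays moved. The work goes in short steps, Python scripts to look and compute and a tool call to move; the robot and the scene stay as the last step left them, time stands still between calls to the robot, and variables do not carry over. Pictures are saved under pics/ and viewed, and the job is handed in when it is done.

Besides the shell and the picture viewer there is one more tool, called after ">>>" by a JSON object that holds its "fn" and its "kwargs", one argument or row to a line. apply_moves: Moves the arm, as the interface text tells. Its arguments: {"type":"object","properties":{"commands":{"type":"array"},"gripper":{"type":"number"},"grip_force":{"type":"number"}},"required":["commands"]}

```bash
ls; mkdir -p pics; python3 - <<'E'
from bench import arm
import cv2,numpy as np
print(arm.get_obs(), arm.grasp_offset)
for n in ["side","top"]:
    p,d=arm.camera(n); cv2.imwrite(f"pics/{n}0.png",p); np.save(f"pics/{n}0d.npy",d); np.save(f"pics/{n}0.npy",p)
    i=arm.camera_info(n); print(n,i)
E
```

```text
pics
{'t': 0.0, 'joint_pos': array([ 1.40920262,  0.50186941, -0.4267853 ,  1.55142594,  0.22081301,
        1.13828149, -0.21028395]), 'joint_vel': array([ 0.00050013,  0.00037408, -0.00163804, -0.00095625, -0.00110263,
        0.00128327, -0.00082846]), 'joint_efforts': array([ 4.72377378e-04, -5.69511652e+01, -5.81617087e+00, -2.80937147e+01,
        1.05571974e-02,  1.19520168e-02,  1.52354204e-05]), 'tcp_pos': array([ 0.2675618 , -0.59163572,  0.2302553 ]), 'ee_rot': array([ 8.40295196e-01, -5.42128266e-01, -7.91299612e-04, -5.48647205e-04]), 'wrist_force': array([-0.36258379, -0.44199237,  0.20915097]), 'torque': array([-0.01021982,  0.00626321,  0.03382174]), 'gripper_width': 1.0011253891409824} 0.0187
side {'intrinsics': array([[523.48932603,   0.        , 284.06502564],
       [  0.        , 523.48932603, 213.95483976],
       [  0.        ,   0.        ,   1.        ]]), 'camera_from_world': array([[ 0.83852867, -0.54478866,  0.00865931, -0.4928009 ],
       [-0.42516519, -0.66418011, -0.61489783,  0.36267786],
       [ 0.34074071,  0.51192783, -0.78855924,  1.07650477],
       [ 0.        ,  0.        ,  0.        ,  1.        ]])}
top {'intrinsics': array([[499.25609075,   0.        , 275.59212749],
       [  0.        , 499.25609075, 201.78293594],
       [  0.        ,   0.        ,   1.        ]]), 'camera_from_world': array([[ 0.0305712 , -0.99947888, -0.01036188,  0.02101143],
       [-0.98284757, -0.02817301, -0.18225512,  0.64720548],
       [ 0.18186822,  0.0157559 , -0.98319668,  1.35330674],
       [ 0.        ,  0.        ,  0.        ,  1.        ]])}
```

View pics/side0.png

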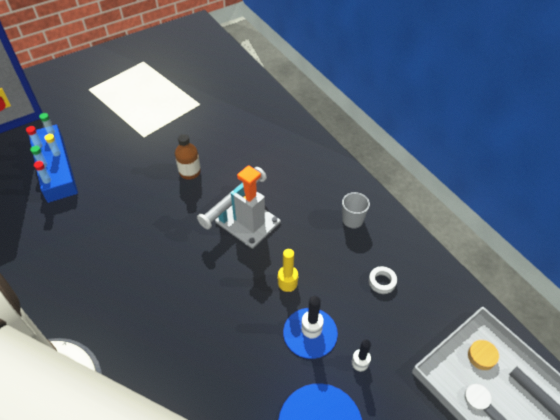

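View pics/top0.png

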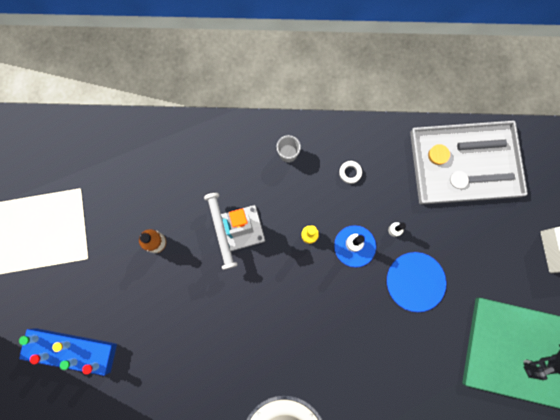

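Tamper candidates in the side view are the white/black one on the small mat (312,318), a yellow one (288,270, excluded) and a smaller white/black one off the mat (362,355, excluded). In the top view they are at (355,243), (310,234) and (397,230). There are two mats: small (355,246) and large (416,281), and the small one is meant.

```bash
cat > h.py <<'E'
import numpy as np,cv2
from bench import arm
def cloud(n,d,info=None):
    i=info or arm.camera_info(n);K=i["intrinsics"];T=np.linalg.inv(i["camera_from_world"])
    v,u=np.mgrid[:420,:560]
    pc=np.stack([(u-K[0,2])/K[0,0]*d,(v-K[1,2])/K[1,1]*d,d,np.ones_like(d)],-1)
    w=(pc@T.T)[...,:3]; w[d<=0]=np.nan
    return w
def ray(n,u,v,z,info=None):
    i=info or arm.camera_info(n);K=i["intrinsics"];T=np.linalg.inv(i["camera_from_world"])
    r=T[:3,:3]@np.array([(u-K[0,2])/K[0,0],(v-K[1,2])/K[1,1],1]);o=T[:3,3]
    return o+r*(z-o[2])/r[2]
def proj(n,P,info=None):
    i=info or arm.camera_info(n)
    c=i["camera_from_world"]@np.append(P,1);p=i["intrinsics"]@c[:3];return p[:2]/p[2]
E
python3 - <<'E'
from h import *
for n,(bx) in {"top":{"tamper":(335,225,378,268),"wedge":(222,200,252,232)},"side":{"tamper":(280,285,342,360),"wedge":(233,160,265,205)}}.items():
    p=np.load(f"pics/{n}0.npy");d=np.load(f"pics/{n}0d.npy");w=cloud(n,d)
    hsv=cv2.cvtColor(p,cv2.COLOR_BGR2HSV)
    blue=cv2.inRange(hsv,(100,150,120),(125,255,255)); orange=cv2.inRange(hsv,(3,170,120),(16,255,255))
    for k,m,lo,hi in (("mat",blue,-.01,.02),("wedge",orange,.1,.3)):
        nn,l,s,c=cv2.connectedComponentsWithStats(m)
        for j in range(1,nn):
            if s[j,4]>60:
                q=w[l==j];q=q[~np.isnan(q[:,0])]
                print(n,k,s[j],np.round(c[j],1),"med",np.round(np.median(q,0),3),"min",np.round(q.min(0),3),"max",np.round(q.max(0),3))
    x0,y0,x1,y1=bx["tamper"];q=w[y0:y1,x0:x1].reshape(-1,3);q=q[~np.isnan(q[:,0])]
    for a,b in ((.12,.15),(.06,.12),(.03,.06)):
        s=q[(q[:,2]>a)&(q[:,2]<b)]
        if len(s): print(n,"tamper z",a,b,len(s),s.min(0).round(4),s.max(0).round(4),np.median(s,0).round(4))
    x0,y0,x1,y1=bx["wedge"];q=w[y0:y1,x0:x1].reshape(-1,3);q=q[~np.isnan(q[:,0])];zm=np.percentile(q[:,2],98);s=q[q[:,2]>zm-.006];print(n,"wedge",zm,len(s),s.min(0),s.max(0),s.mean(0))
t=cv2.imread("pics/top0.png")[180:300,190:440];s=cv2.imread("pics/side0.png")[150:400,190:400]
cv2.imwrite("pics/crop0.png",cv2.resize(t,None,fx=3.2,fy=3.2,interpolation=cv2.INTER_CUBIC));cv2.imwrite("pics/crop1.png",cv2.resize(s,None,fx=2.4,fy=2.4,interpolation=cv2.INTER_CUBIC))
E
```

```text
top mat [ 0  0 13 13 73] [5.4 7.7] med [ 1.642  1.319 -0.628] min [ 1.634  1.26  -0.672] max [ 1.65   1.361 -0.566]
top mat [  37    0  511   24 9189] [311.7   9.2] med [ 1.645 -0.131 -0.589] min [ 1.63  -1.125 -0.681] max [ 1.659  1.157 -0.472]
top mat [ 334  225   43   43 1127] [354.8 246.7] med [ 0.526 -0.192  0.005] min [ 0.473 -0.255 -0.007] max [ 0.596 -0.131  0.139]
top mat [ 386  252   61   61 2864] [416.1 281.8] med [ 0.436 -0.366  0.007] min [ 0.352 -0.454 -0.008] max [ 0.522 -0.28   0.018]
top mat [  20  329   92   47 2220] [ 67.8 350.5] med [0.222 0.585 0.051] min [ 0.153  0.473 -0.007] max [0.275 0.744 0.11 ]
top wedge [139 230  20  20 208] [150.6 240.5] med [0.519 0.374 0.093] min [0.5   0.358 0.078] max [0.553 0.411 0.132]
top tamper z 0.12 0.15 71 [ 0.5299 -0.1968  0.1215] [ 0.5527 -0.1748  0.141 ] [ 0.5412 -0.1862  0.1343]
top tamper z 0.06 0.12 34 [ 0.5296 -0.1938  0.0612] [ 0.5497 -0.1745  0.1198] [ 0.5339 -0.1784  0.0898]
top tamper z 0.03 0.06 140 [ 0.518  -0.2088  0.0314] [ 0.5634 -0.1636  0.06  ] [ 0.5338 -0.1776  0.0492]
top wedge 0.20049098473628446 206 [0.55
[... 618 characters left out ...]
]
side wedge [178 148  15  12 106] [185.2 154.3] med [0.517 0.367 0.089] min [0.5   0.356 0.077] max [0.533 0.385 0.106]
side wedge [237 172  24  29 266] [249.1 186.5] med [0.57  0.126 0.158] min [ 0.554  0.109 -0.003] max [0.642 0.313 0.2  ]
side tamper z 0.12 0.15 126 [ 0.5281 -0.1985  0.1203] [ 0.55   -0.1763  0.14  ] [ 0.5377 -0.1887  0.134 ]
side tamper z 0.06 0.12 147 [ 0.527  -0.199   0.0605] [ 0.547  -0.1812  0.1197] [ 0.5329 -0.1943  0.091 ]
side tamper z 0.03 0.06 288 [ 0.5166 -0.2102  0.03  ] [ 0.5617 -0.0764  0.06  ] [ 0.5308 -0.1959  0.0493]
side wedge 0.19911792880466941 232 [0.55410168 0.10947655 0.19315189] [0.60113129 0.1566654  0.20213909] [0.57651306 0.13137254 0.19701416]
```

View pics/crop0.png

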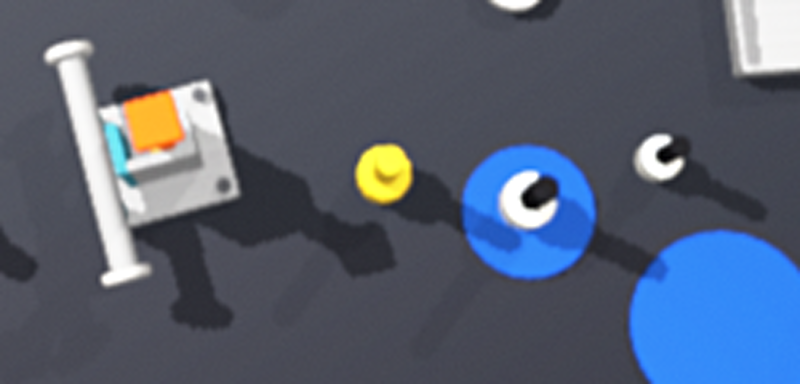

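View pics/crop1.png

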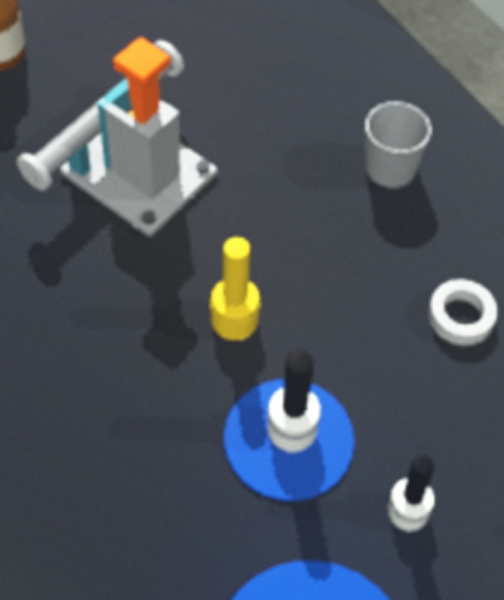

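Crop check: the tamper on the small mat has a white head and black handle, and is larger than the white/black one to its right, so the choice holds. Both views agree that its axis is near (0.540, -0.187) with its top at z≈0.135. The wedge top is near (0.578, 0.132, 0.197), inside the expected 0.190–0.198. I'll turn the tool first so the jaws open along x, away from the yellow neighbour.

>>> {"fn": "apply_moves", "kwargs": {
  "commands": [
    [[0,0,0,0,0,-0.1147],[0,0,0,0,0,-0.1147],[0,0,0,0,0,-0.1147],[0,0,0,0,0,-0.1147],[0,0,0,0,0,-0.1147],[0,0,0,0,0,-0.1147],[0,0,0,0,0,-0.1147],[0,0,0,0,0,-0.1147],[0,0,0,0,0,-0.1147],[0,0,0,0,0,-0.1147]]
  ],
  "gripper": 100,
  "grip_force": 80
}}

```text
t: 0.93
tcp_pos: [0.2676, -0.5919, 0.2307]
ee_rot: [1.0, 0.003, -0.0, -0.0]
wrist_force: [-0.9, -0.0, 0.1]
gripper_width: 0.998
```

>>> {"fn": "apply_moves", "kwargs": {
  "commands": [
    [[0.0194,-0.0289,0,0,0,0],[0.0194,-0.0289,0,0,0,0],[0.0194,-0.0289,0,0,0,0],[0.0194,-0.0289,0,0,0,0],[0.0194,-0.0289,0,0,0,0],[0.0194,-0.0289,0,0,0,0],[0.0194,-0.0289,0,0,0,0],[0.0194,-0.0289,0,0,0,0],[0.0194,-0.0289,0,0,0,0],[0.0194,-0.0289,0,0,0,0],[0.0194,-0.0289,0,0,0,0],[0.0194,-0.0289,0,0,0,0],[0.0194,-0.0289,0,0,0,0],[0.0194,-0.0289,0,0,0,0],[0,0,0,0,0,0],[0,0,0,0,0,0]]
  ]
}}

```text
t: 2.27
tcp_pos: [0.5401, -0.1841, 0.2312]
ee_rot: [1.0, 0.003, 0.0, -0.001]
wrist_force: [-1.4, -0.8, 0.3]
gripper_width: 1.003
```

```bash
python3 - <<'E'
from h import *
i=arm.camera_info("wrist");p,d=arm.camera("wrist");cv2.imwrite("pics/w1.png",p)
w=cloud("wrist",d,i)
print(arm.get_obs()["tcp_pos"])
q=w.reshape(-1,3);q=q[~np.isnan(q[:,0])]
s=q[(np.hypot(q[:,0]-.54,q[:,1]+.187)<.035)]
for a,b in((.12,.15),(.06,.12),(.03,.06)):
    t=s[(s[:,2]>a)&(s[:,2]<b)]
    if len(t):print(a,len(t),np.percentile(t,1,axis=0).round(4),np.percentile(t,99,axis=0).round(4))
E
```

```text
[ 0.53908162 -0.18647445  0.23090966]
0.12 787 [ 0.5307 -0.1958  0.1208] [ 0.5525 -0.174   0.1353]
0.06 353 [ 0.5308 -0.1844  0.0607] [ 0.5533 -0.1736  0.1196]
0.03 975 [ 0.5199 -0.1996  0.0342] [ 0.5639 -0.1626  0.0581]
```

View pics/w1.png

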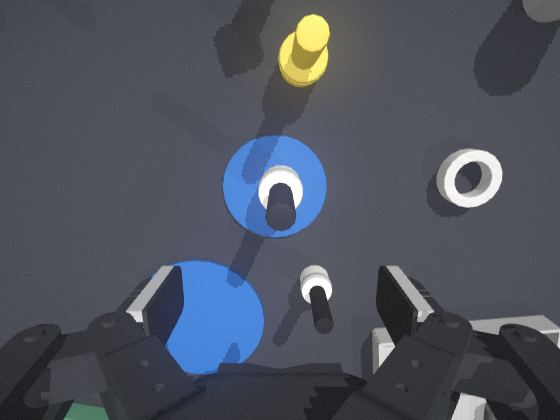

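The wrist view shows the handle tip at (280,215), centred between the open fingers and clear of the neighbours. Its axis is near (0.541, -0.186). Going down to grasp.

>>> {"fn": "apply_moves", "kwargs": {
  "commands": [
    [[0.002,0,0.018,0,0,0],[0,0,0.018,0,0,0],[0,0,0.018,0,0,0],[0,0,0.018,0,0,0],[0,0,0.018,0,0,0],[0,0,0.018,0,0,0],[0,0,0.018,0,0,0],[0,0,0.016,0,0,0],[0,0,0,0,0,0],[0,0,0,0,0,0],[0,0,0,0,0,0]]
  ]
}}

```text
t: 3.23
tcp_pos: [0.5412, -0.1885, 0.09]
ee_rot: [1.0, -0.0, 0.0, 0.0]
wrist_force: [-0.3, -0.0, -0.3]
gripper_width: 0.999
```

>>> {"fn": "apply_moves", "kwargs": {
  "commands": [
    [[0,0,0,0,0,0],[0,0,0,0,0,0],[0,0,0,0,0,0],[0,0,0,0,0,0],[0,0,0,0,0,0],[0,0,0,0,0,0],[0,0,0,0,0,0],[0,0,0,0,0,0],[0,0,0,0,0,0],[0,0,0,0,0,0],[0,0,0,0,0,0],[0,0,0,0,0,0]]
  ],
  "gripper": 0,
  "grip_force": 80
}}

```text
t: 4.23
tcp_pos: [0.5413, -0.1874, 0.0899]
ee_rot: [1.0, 0.001, 0.0, 0.0]
wrist_force: [-2.2, 0.5, 5.6]
gripper_width: 0.264
```

>>> {"fn": "apply_moves", "kwargs": {
  "commands": [
    [[0,0,-0.005,0,0,0],[0,0,-0.01,0,0,0],[0,0,-0.02,0,0,0],[0,0,-0.025,0,0,0],[0,0,-0.03,0,0,0],[0,0,-0.03,0,0,0],[0,0,-0.03,0,0,0],[0,0,-0.03,0,0,0],[0,0,-0.03,0,0,0],[0,0,-0.02,0,0,0],[0,0,-0.01,0,0,0],[0,0,0,0,0,0],[0,0,0,0,0,0]]
  ]
}}

```text
t: 5.32
tcp_pos: [0.5406, -0.1873, 0.3287]
ee_rot: [1.0, 0.001, -0.0, 0.0]
wrist_force: [-0.2, -1.1, -3.8]
gripper_width: 0.259
```

```bash
python3 - <<'E'
from h import *
o=arm.get_obs();print(o["t"],o["tcp_pos"],o["ee_rot"],o["wrist_force"],o["gripper_width"])
p,d=arm.camera("side");cv2.imwrite("pics/s2.png",p);w=cloud("side",d)
q=w.reshape(-1,3);q=q[~np.isnan(q[:,0])]
tc=o["tcp_pos"];s=q[(np.hypot(q[:,0]-tc[0],q[:,1]-tc[1])<.04)&(q[:,2]>.2)]
for a,b in((.24,.29),(.295,.32)):
    t=s[(s[:,2]>a)&(s[:,2]<b)]
    if len(t):print(a,len(t),np.percentile(t,2,axis=0).round(4),np.percentile(t,98,axis=0).round(4))
E
```

```text
5.3167 [ 0.54064345 -0.18728326  0.32872069] [ 9.99999810e-01  5.29677121e-04 -3.12429866e-04  3.80153171e-05] [-0.23266789 -1.07021656 -3.83634189] 0.25933562632411333
0.24 495 [ 0.5163 -0.2091  0.2467] [ 0.5582 -0.1701  0.2898]
0.295 99 [ 0.5276 -0.1984  0.2955] [ 0.5453 -0.1827  0.3193]
```

View pics/s2.png

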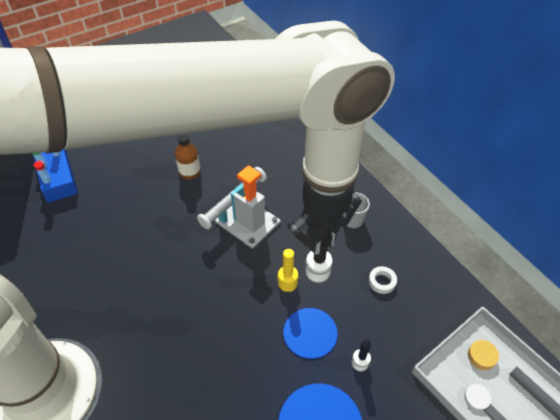

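The tamper hangs upright at (319,262), and the now-empty mat is at (311,333). Moving above the wedge.

>>> {"fn": "apply_moves", "kwargs": {
  "commands": [
    [[0.0015,-0.0133,0,0,0,0],[0.0032,-0.0266,0,0,0,0],[0.0032,-0.0266,0,0,0,0],[0.0032,-0.0266,0,0,0,0],[0.0032,-0.0266,0,0,0,0],[0.0032,-0.0266,0,0,0,0],[0.0032,-0.0266,0,0,0,0],[0.0032,-0.0266,0,0,0,0],[0.0032,-0.0266,0,0,0,0],[0.0032,-0.0266,0,0,0,0],[0.0032,-0.0266,0,0,0,0],[0.0032,-0.0266,0,0,0,0],[0.0015,-0.0133,0,0,0,0],[0,0,0,0,0,0],[0,0,0,0,0,0],[0,0,0,0,0,0]]
  ]
}}

```text
t: 6.7
tcp_pos: [0.5783, 0.1314, 0.3281]
ee_rot: [1.0, 0.001, -0.001, 0.0]
wrist_force: [0.3, -0.6, -3.0]
gripper_width: 0.259
```

```bash
python3 - <<'E'
from h import *
o=arm.get_obs();print(o["t"],o["tcp_pos"],o["ee_rot"],o["wrist_force"],o["gripper_width"])
p,d=arm.camera("side");cv2.imwrite("pics/s3.png",cv2.resize(p[60:320,120:420],None,fx=2,fy=2))
w=cloud("side",d)
hsv=cv2.cvtColor(p,cv2.COLOR_BGR2HSV)
q=w.reshape(-1,3);q=q[~np.isnan(q[:,0])]
tc=o["tcp_pos"];s=q[(np.hypot(q[:,0]-tc[0],q[:,1]-tc[1])<.04)&(q[:,2]>.2)]
for a,b in((.24,.29),(.295,.32)):
    t=s[(s[:,2]>a)&(s[:,2]<b)]
    if len(t):print(a,len(t),np.percentile(t,2,axis=0).round(4),np.percentile(t,98,axis=0).round(4))
b=cv2.inRange(hsv,(100,150,120),(125,255,255))
for nm in ("s2",):
    im=cv2.imread("pics/s2.png");h2=cv2.cvtColor(im,cv2.COLOR_BGR2HSV);m=cv2.inRange(h2,(100,150,100),(125,255,255));m[:300]=0;m[365:]=0;m[:,:275]=0;m[:,345:]=0
    c=max(cv2.findContours(m,0,2)[0],key=cv2.contourArea);e=cv2.fitEllipse(c);print("mat",e)
    pts=np.array([ray("side",*x[0],0.005)[:2] for x in c],np.float32);print(cv2.minEnclosingCircle(pts),(pts.min(0)+pts.max(0))/2)
E
```

```text
6.7 [0.578348   0.13138082 0.32805352] [ 9.99999179e-01  5.34606588e-04 -1.07758068e-03  4.40557090e-04] [ 0.30894908 -0.58941683 -3.02826325] 0.25914775814607444
0.24 422 [0.5538 0.1085 0.2449] [0.5958 0.1464 0.2896]
0.295 100 [0.565  0.1192 0.2953] [0.586  0.1344 0.3192]
mat ((309.9110107421875, 332.9333801269531), (50.405799865722656, 54.381412506103516), 101.64412689208984)
((0.5315011739730835, -0.19134661555290222), 0.06123793497681618) [ 0.53138745 -0.19124395]
```

View pics/s3.png

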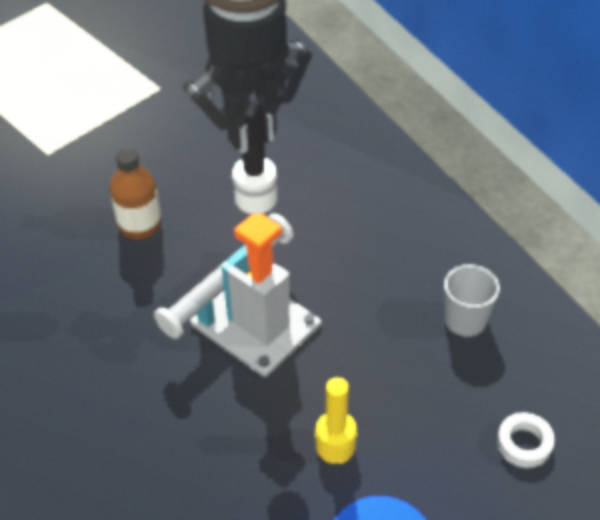

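The tamper hangs at about (254,185) in this crop, directly over the wedge head at (258,230). Its face is near z=0.243. Going down, then slowly to contact.

>>> {"fn": "apply_moves", "kwargs": {
  "commands": [
    [[0,0,0.005,0,0,0],[0,0,0.008,0,0,0],[0,0,0.008,0,0,0],[0,0,0.005,0,0,0],[0,0,0.003,0,0,0],[0,0,0.001,0,0,0],[0,0,0.001,0,0,0],[0,0,0.001,0,0,0],[0,0,0.001,0,0,0]]
  ]
}}

```text
t: 7.5
tcp_pos: [0.5791, 0.1321, 0.2966]
ee_rot: [1.0, 0.001, 0.0, -0.0]
wrist_force: [0.5, 0.0, -3.0]
gripper_width: 0.261
```

>>> {"fn": "apply_moves", "kwargs": {
  "commands": [
    [[0,0,0.001,0,0,0],[0,0,0.001,0,0,0],[0,0,0.001,0,0,0],[0,0,0.001,0,0,0],[0,0,0.001,0,0,0],[0,0,0.001,0,0,0]]
  ]
}}

```text
t: 8.0
tcp_pos: [0.579, 0.1319, 0.2902]
ee_rot: [1.0, 0.0, 0.0, 0.0]
wrist_force: [-0.4, -0.2, -3.2]
gripper_width: 0.26
```

>>> {"fn": "apply_moves", "kwargs": {
  "commands": [
    [[0,0,0.001,0,0,0],[0,0,0.001,0,0,0],[0,0,0.001,0,0,0],[0,0,0.001,0,0,0]]
  ]
}}

```text
t: 8.33
tcp_pos: [0.579, 0.1319, 0.2862]
ee_rot: [1.0, 0.001, 0.0, -0.0]
wrist_force: [-0.2, -0.3, -2.3]
gripper_width: 0.257
```

>>> {"fn": "apply_moves", "kwargs": {
  "commands": [
    [[0,0,0.001,0,0,0],[0,0,0.001,0,0,0],[0,0,0.001,0,0,0],[0,0,0.001,0,0,0]]
  ]
}}

```text
t: 8.67
tcp_pos: [0.579, 0.1319, 0.2822]
ee_rot: [1.0, 0.0, 0.0, 0.0]
wrist_force: [0.1, 0.7, -3.4]
gripper_width: 0.264
```

>>> {"fn": "apply_moves", "kwargs": {
  "commands": [
    [[0,0,0.001,0,0,0],[0,0,0.001,0,0,0]]
  ]
}}

```text
t: 8.83
tcp_pos: [0.5794, 0.1322, 0.2811]
ee_rot: [1.0, 0.001, 0.001, -0.0]
wrist_force: [-1.3, -0.9, 3.8]
gripper_width: 0.263
```

>>> {"fn": "apply_moves", "kwargs": {
  "commands": [
    [[0,0,0.001,0,0,0],[0,0,0.001,0,0,0]]
  ]
}}

```text
t: 9.0
tcp_pos: [0.5794, 0.1322, 0.2791]
ee_rot: [1.0, 0.001, 0.001, -0.0]
wrist_force: [-0.7, -0.1, 3.7]
gripper_width: 0.263
```

Contact came at TCP z≈0.2815, and the wedge moves at about 7 N net. Continuing in short chunks and watching the force.

>>> {"fn": "apply_moves", "kwargs": {
  "commands": [
    [[0,0,0.001,0,0,0],[0,0,0.001,0,0,0],[0,0,0.001,0,0,0],[0,0,0.001,0,0,0],[0,0,0.001,0,0,0],[0,0,0.001,0,0,0]]
  ]
}}

```text
t: 9.5
tcp_pos: [0.5792, 0.132, 0.2724]
ee_rot: [1.0, 0.001, 0.0, -0.0]
wrist_force: [0.5, -0.2, 3.9]
gripper_width: 0.261
```

>>> {"fn": "apply_moves", "kwargs": {
  "commands": [
    [[0,0,0.0007,0,0,0],[0,0,0.0007,0,0,0],[0,0,0.0007,0,0,0]]
  ]
}}

```text
t: 9.75
tcp_pos: [0.5791, 0.132, 0.2702]
ee_rot: [1.0, 0.001, 0.0, -0.0]
wrist_force: [1.1, 1.3, 3.7]
gripper_width: 0.264
```

>>> {"fn": "apply_moves", "kwargs": {
  "commands": [
    [[0,0,0.0007,0,0,0],[0,0,0.0007,0,0,0],[0,0,0.0007,0,0,0]]
  ]
}}

```text
t: 10.0
tcp_pos: [0.579, 0.1319, 0.2681]
ee_rot: [1.0, 0.001, 0.0, 0.0]
wrist_force: [0.3, 0.4, 2.4]
gripper_width: 0.262
```

>>> {"fn": "apply_moves", "kwargs": {
  "commands": [
    [[0,0,0.001,0,0,0],[0,0,0.001,0,0,0],[0,0,0.001,0,0,0]]
  ]
}}

```text
t: 10.25
tcp_pos: [0.5789, 0.1319, 0.265]
ee_rot: [1.0, 0.001, -0.0, 0.0]
wrist_force: [-0.6, 0.3, 4.3]
gripper_width: 0.26
```

>>> {"fn": "apply_moves", "kwargs": {
  "commands": [
    [[0,0,0.001,0,0,0],[0,0,0.001,0,0,0],[0,0,0.001,0,0,0]]
  ]
}}

```text
t: 10.5
tcp_pos: [0.5789, 0.1319, 0.262]
ee_rot: [1.0, 0.001, -0.0, 0.0]
wrist_force: [0.2, 0.1, 5.4]
gripper_width: 0.264
```

>>> {"fn": "apply_moves", "kwargs": {
  "commands": [
    [[0,0,0.001,0,0,0],[0,0,0.001,0,0,0],[0,0,0.001,0,0,0]]
  ]
}}

```text
t: 10.75
tcp_pos: [0.579, 0.1319, 0.259]
ee_rot: [1.0, 0.0, -0.0, -0.0]
wrist_force: [-0.3, -0.3, 5.0]
gripper_width: 0.263
```

>>> {"fn": "apply_moves", "kwargs": {
  "commands": [
    [[0,0,0.001,0,0,0],[0,0,0.001,0,0,0],[0,0,0.001,0,0,0]]
  ]
}}

```text
t: 11.0
tcp_pos: [0.579, 0.132, 0.256]
ee_rot: [1.0, 0.001, 0.0, -0.0]
wrist_force: [-0.3, 0.1, 5.7]
gripper_width: 0.265
```

>>> {"fn": "apply_moves", "kwargs": {
  "commands": [
    [[0,0,0.001,0,0,0],[0,0,0.001,0,0,0],[0,0,0.001,0,0,0]]
  ]
}}

```text
t: 11.25
tcp_pos: [0.579, 0.1319, 0.2531]
ee_rot: [1.0, 0.001, 0.0, -0.0]
wrist_force: [-0.5, 0.4, 5.0]
gripper_width: 0.259
```

>>> {"fn": "apply_moves", "kwargs": {
  "commands": [
    [[0,0,0.001,0,0,0],[0,0,0.001,0,0,0],[0,0,0.001,0,0,0]]
  ]
}}

```text
t: 11.5
tcp_pos: [0.5791, 0.1319, 0.2501]
ee_rot: [1.0, 0.001, 0.0, -0.0]
wrist_force: [0.5, -0.3, 5.5]
gripper_width: 0.264
```

>>> {"fn": "apply_moves", "kwargs": {
  "commands": [
    [[0,0,0.001,0,0,0],[0,0,0.001,0,0,0],[0,0,0.001,0,0,0]]
  ]
}}

```text
t: 11.75
tcp_pos: [0.5791, 0.132, 0.2472]
ee_rot: [1.0, 0.001, 0.0, -0.0]
wrist_force: [0.3, -0.4, 5.9]
gripper_width: 0.264
```

>>> {"fn": "apply_moves", "kwargs": {
  "commands": [
    [[0,0,0.001,0,0,0],[0,0,0.001,0,0,0],[0,0,0.001,0,0,0]]
  ]
}}

```text
t: 12.0
tcp_pos: [0.5791, 0.132, 0.2442]
ee_rot: [1.0, 0.001, 0.0, -0.0]
wrist_force: [-0.4, -0.3, 5.8]
gripper_width: 0.261
```

>>> {"fn": "apply_moves", "kwargs": {
  "commands": [
    [[0,0,0.001,0,0,0],[0,0,0.001,0,0,0],[0,0,0.001,0,0,0]]
  ]
}}

```text
t: 12.25
tcp_pos: [0.5792, 0.132, 0.2413]
ee_rot: [1.0, 0.001, 0.0, -0.0]
wrist_force: [-0.4, 0.5, 5.2]
gripper_width: 0.262
```

>>> {"fn": "apply_moves", "kwargs": {
  "commands": [
    [[0,0,0.001,0,0,0],[0,0,0.001,0,0,0],[0,0,0.001,0,0,0]]
  ]
}}

```text
t: 12.5
tcp_pos: [0.5792, 0.132, 0.2383]
ee_rot: [1.0, 0.001, 0.0, -0.0]
wrist_force: [-0.7, -1.2, 6.3]
gripper_width: 0.258
```

>>> {"fn": "apply_moves", "kwargs": {
  "commands": [
    [[0,0,0.001,0,0,0],[0,0,0.001,0,0,0],[0,0,0.001,0,0,0]]
  ]
}}

```text
t: 12.75
tcp_pos: [0.5792, 0.132, 0.2354]
ee_rot: [1.0, 0.001, 0.0, -0.0]
wrist_force: [0.4, 0.0, 5.5]
gripper_width: 0.262
```

>>> {"fn": "apply_moves", "kwargs": {
  "commands": [
    [[0,0,0.001,0,0,0],[0,0,0.001,0,0,0],[0,0,0.001,0,0,0]]
  ]
}}

```text
t: 13.0
tcp_pos: [0.5793, 0.132, 0.2324]
ee_rot: [1.0, 0.001, 0.0, -0.0]
wrist_force: [-0.2, 0.4, 7.7]
gripper_width: 0.262
```

>>> {"fn": "apply_moves", "kwargs": {
  "commands": [
    [[0,0,0.001,0,0,0],[0,0,0.001,0,0,0]]
  ]
}}

```text
t: 13.17
tcp_pos: [0.5793, 0.132, 0.2304]
ee_rot: [1.0, 0.001, 0.0, -0.0]
wrist_force: [-1.0, 1.2, 7.1]
gripper_width: 0.26
```

>>> {"fn": "apply_moves", "kwargs": {
  "commands": [
    [[0,0,0.001,0,0,0],[0,0,0.001,0,0,0]]
  ]
}}

```text
t: 13.33
tcp_pos: [0.5793, 0.1321, 0.2285]
ee_rot: [1.0, 0.001, 0.0, -0.0]
wrist_force: [-1.0, -1.0, 7.1]
gripper_width: 0.259
```

>>> {"fn": "apply_moves", "kwargs": {
  "commands": [
    [[0,0,0.001,0,0,0],[0,0,0.001,0,0,0]]
  ]
}}

```text
t: 13.5
tcp_pos: [0.5795, 0.1322, 0.2271]
ee_rot: [1.0, 0.0, 0.001, -0.0]
wrist_force: [-2.6, -0.9, 16.8]
gripper_width: 0.259
```

The force jumped to about 20 N net and the advance fell short, so this is likely the seat. Holding and reading again.

>>> {"fn": "apply_moves", "kwargs": {
  "commands": [
    [[0,0,0,0,0,0],[0,0,0,0,0,0]]
  ]
}}

```text
t: 13.67
tcp_pos: [0.5795, 0.1321, 0.2272]
ee_rot: [1.0, 0.0, 0.001, 0.0]
wrist_force: [-1.7, -0.7, 11.7]
gripper_width: 0.262
```

>>> {"fn": "apply_moves", "kwargs": {
  "commands": [
    [[0,0,0.0005,0,0,0],[0,0,0,0,0,0],[0,0,0,0,0,0]]
  ]
}}

```text
t: 13.92
tcp_pos: [0.5795, 0.1321, 0.2272]
ee_rot: [1.0, 0.0, 0.001, 0.0]
wrist_force: [-1.6, -1.6, 13.4]
gripper_width: 0.262
```

It holds at z=0.2272 under about 17 N. Lifting clear, then the confirming tap.

>>> {"fn": "apply_moves", "kwargs": {
  "commands": [
    [[0,0,-0.001,0,0,0],[0,0,-0.002,0,0,0],[0,0,-0.004,0,0,0],[0,0,-0.006,0,0,0],[0,0,-0.006,0,0,0],[0,0,-0.004,0,0,0],[0,0,-0.002,0,0,0],[0,0,0,0,0,0],[0,0,0,0,0,0],[0,0,0,0,0,0]]
  ]
}}

```text
t: 14.75
tcp_pos: [0.5788, 0.1317, 0.2504]
ee_rot: [1.0, 0.0, -0.0, 0.0]
wrist_force: [-0.9, -0.3, -2.5]
gripper_width: 0.266
```

```bash
python3 - <<'E'
from h import *
o=arm.get_obs();print(o["t"],o["tcp_pos"],o["wrist_force"],o["gripper_width"])
p,d=arm.camera("side");cv2.imwrite("pics/s4.png",cv2.resize(p[100:300,150:400],None,fx=3,fy=3))
E
```

```text
14.75 [0.57881417 0.13173967 0.25038828] [-0.93970118 -0.34263293 -2.51118956] 0.26649219093474336
```

View pics/s4.png

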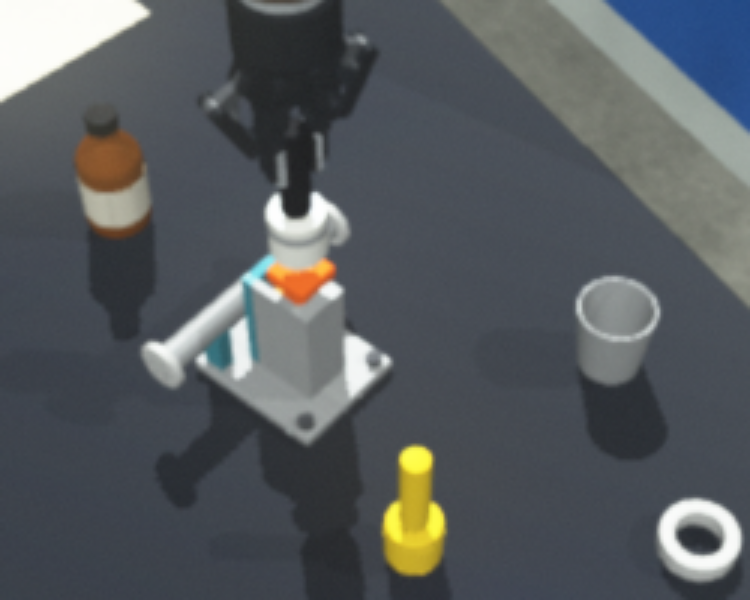

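The wedge head now sits low on the block at (300,280), with the tamper clear above it. Firm tap next.

>>> {"fn": "apply_moves", "kwargs": {
  "commands": [
    [[0,0,0.003,0,0,0],[0,0,0.005,0,0,0],[0,0,0.005,0,0,0],[0,0,0.003,0,0,0],[0,0,0.001,0,0,0],[0,0,0.001,0,0,0],[0,0,0.001,0,0,0],[0,0,0.001,0,0,0]]
  ]
}}

```text
t: 15.47
tcp_pos: [0.5791, 0.132, 0.2307]
ee_rot: [1.0, 0.001, 0.0, -0.0]
wrist_force: [0.5, -0.1, -2.0]
gripper_width: 0.259
```

>>> {"fn": "apply_moves", "kwargs": {
  "commands": [
    [[0,0,0.001,0,0,0],[0,0,0.001,0,0,0],[0,0,0.001,0,0,0],[0,0,0.001,0,0,0],[0,0,0.001,0,0,0]]
  ]
}}

```text
t: 15.88
tcp_pos: [0.5794, 0.1322, 0.2272]
ee_rot: [1.0, 0.0, 0.001, 0.0]
wrist_force: [-4.0, -2.9, 13.3]
gripper_width: 0.263
```

>>> {"fn": "apply_moves", "kwargs": {
  "commands": [
    [[0,0,0.0006,0,0,0]]
  ]
}}

```text
t: 15.97
tcp_pos: [0.5795, 0.1322, 0.2272]
ee_rot: [1.0, 0.0, 0.001, 0.0]
wrist_force: [-4.8, -1.9, 13.7]
gripper_width: 0.263
```

>>> {"fn": "apply_moves", "kwargs": {
  "commands": [
    [[0,0,0,0,0,0],[0,0,0,0,0,0]]
  ]
}}

```text
t: 16.13
tcp_pos: [0.5795, 0.1322, 0.2272]
ee_rot: [1.0, 0.0, 0.001, 0.0]
wrist_force: [-3.5, -2.2, 10.6]
gripper_width: 0.263
```

It settled at about 14 N net, so I'll press a little further into the 17–20 N band.

>>> {"fn": "apply_moves", "kwargs": {
  "commands": [
    [[0,0,0.0008,0,0,0]]
  ]
}}

```text
t: 16.22
tcp_pos: [0.5798, 0.1324, 0.2271]
ee_rot: [1.0, 0.0, 0.001, 0.0]
wrist_force: [-4.9, -2.2, 18.6]
gripper_width: 0.262
```

>>> {"fn": "apply_moves", "kwargs": {
  "commands": [
    [[0,0,0.0004,0,0,0]]
  ]
}}

```text
t: 16.3
tcp_pos: [0.5799, 0.1324, 0.2271]
ee_rot: [1.0, 0.0, 0.001, 0.0]
wrist_force: [-5.7, -2.6, 18.5]
gripper_width: 0.26
```

The tap peaked at about 21–22 N net and z moved 0.1 mm at most, so the wedge has stopped. Lifting and returning to the mat.

>>> {"fn": "apply_moves", "kwargs": {
  "commands": [
    [[0,0,-0.002,0,0,0],[0,0,-0.004,0,0,0],[0,0,-0.01,0,0,0],[0,0,-0.02,0,0,0],[0,0,-0.025,0,0,0],[0,0,-0.025,0,0,0],[0,0,-0.018,0,0,0],[0,0,-0.01,0,0,0],[0,0,0,0,0,0]]
  ]
}}

```text
t: 17.05
tcp_pos: [0.5801, 0.1326, 0.3405]
ee_rot: [1.0, 0.001, 0.002, -0.0]
wrist_force: [0.1, 0.5, -2.5]
gripper_width: 0.261
```

>>> {"fn": "apply_moves", "kwargs": {
  "commands": [
    [[-0.0018,0.0134,0,0,0,0],[-0.0038,0.0268,0,0,0,0],[-0.0038,0.0268,0,0,0,0],[-0.0038,0.0268,0,0,0,0],[-0.0038,0.0268,0,0,0,0],[-0.0038,0.0268,0,0,0,0],[-0.0038,0.0268,0,0,0,0],[-0.0038,0.0268,0,0,0,0],[-0.0038,0.0268,0,0,0,0],[-0.0038,0.0268,0,0,0,0],[-0.0038,0.0268,0,0,0,0],[-0.0038,0.0268,0,0,0,0],[-0.0018,0.0134,0,0,0,0],[0,0,0,0,0,0],[0,0,0,0,0,0],[0,0,0,0,0,0]]
  ]
}}

```text
t: 18.38
tcp_pos: [0.5339, -0.1879, 0.3373]
ee_rot: [1.0, 0.001, -0.0, -0.001]
wrist_force: [-0.2, 1.5, -3.1]
gripper_width: 0.262
```

```bash
python3 - <<'E'
from h import *
o=arm.get_obs();print(o["t"],o["tcp_pos"],o["ee_rot"],o["wrist_force"],o["gripper_width"])
for n in("top","side"):
    p,d=arm.camera(n);cv2.imwrite(f"pics/{n}5.png",p);w=cloud(n,d)
    hsv=cv2.cvtColor(p,cv2.COLOR_BGR2HSV);m=cv2.inRange(hsv,(3,170,120),(16,255,255));m[:,:205]=0;m[:,280:]=0
    q=w[m>0];q=q[(np.hypot(q[:,0]-.578,q[:,1]-.132)<.04)&(q[:,2]>.1)];s=q[q[:,2]>np.percentile(q[:,2],90)-.006] if len(q) else q
    print(n,len(s),s.mean(0) if len(s) else 0)
    if n=="side":
        q=w.reshape(-1,3);q=q[~np.isnan(q[:,0])];tc=o["tcp_pos"];s=q[(np.hypot(q[:,0]-tc[0],q[:,1]-tc[1])<.04)]
        print("head min z",np.percentile(s[s[:,2]>.15][:,2],1))
        for a,b in((tc[2]-.08,tc[2]-.04),(tc[2]-.035,tc[2]-.01)):
            t=s[(s[:,2]>a)&(s[:,2]<b)];print(np.percentile(t,2,axis=0).round(4),np.percentile(t,98,axis=0).round(4))
E
```

```text
18.3833 [ 0.53394962 -0.18785307  0.33726887] [ 9.99998576e-01  1.44055781e-03 -2.77234778e-04 -8.34262677e-04] [-0.20741286  1.54846372 -3.08318712] 0.2620431298983224
top 170 [0.57761962 0.13272647 0.14347371]
side 55 [0.5760166  0.12177282 0.14078385]
head min z 0.26720164699838966
[ 0.5099 -0.2095  0.2582] [ 0.5477 -0.1714  0.2972]
[ 0.5208 -0.1988  0.303 ] [ 0.5387 -0.1818  0.3263]
```

View pics/side5.png

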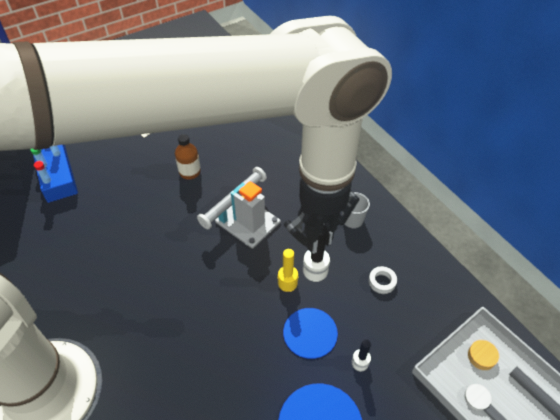

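The wedge is fully down at (250,190), with its top at about 0.143, which is 54 mm of travel and agrees with the tamper's height. The tamper hangs over its mat at (316,265). Lowering.

>>> {"fn": "apply_moves", "kwargs": {
  "commands": [
    [[0,0.002,0.01,0,0,0],[0,0,0.02,0,0,0],[0,0,0.03,0,0,0],[0,0,0.03,0,0,0],[0,0,0.03,0,0,0],[0,0,0.03,0,0,0],[0,0,0.03,0,0,0],[0,0,0.025,0,0,0],[0,0,0.015,0,0,0],[0,0,0.008,0,0,0],[0,0,0.004,0,0,0],[0,0,0.002,0,0,0],[0,0,0,0,0,0],[0,0,0,0,0,0]]
  ]
}}

```text
t: 19.65
tcp_pos: [0.5349, -0.1919, 0.1049]
ee_rot: [1.0, 0.001, 0.001, 0.0]
wrist_force: [0.4, 1.0, -3.0]
gripper_width: 0.262
```

>>> {"fn": "apply_moves", "kwargs": {
  "commands": [
    [[0,0,0.001,0,0,0],[0,0,0.001,0,0,0],[0,0,0.001,0,0,0],[0,0,0.001,0,0,0],[0,0,0.001,0,0,0],[0,0,0,0,0,0]]
  ]
}}

```text
t: 20.15
tcp_pos: [0.5337, -0.1918, 0.0986]
ee_rot: [1.0, 0.0, -0.0, -0.0]
wrist_force: [0.2, 0.4, -3.7]
gripper_width: 0.267
```

>>> {"fn": "apply_moves", "kwargs": {
  "commands": [
    [[0,0,0.001,0,0,0],[0,0,0.001,0,0,0],[0,0,0.001,0,0,0],[0,0,0.001,0,0,0],[0,0,0.001,0,0,0],[0,0,0.001,0,0,0],[0,0,0.001,0,0,0],[0,0,0,0,0,0]]
  ]
}}

```text
t: 20.82
tcp_pos: [0.5338, -0.1917, 0.0916]
ee_rot: [1.0, 0.001, -0.0, -0.0]
wrist_force: [0.4, -0.1, -3.7]
gripper_width: 0.261
```

>>> {"fn": "apply_moves", "kwargs": {
  "commands": [
    [[0,0,0.0005,0,0,0],[0,0,0.0005,0,0,0],[0,0,0,0,0,0]]
  ]
}}

```text
t: 21.07
tcp_pos: [0.5339, -0.1917, 0.0908]
ee_rot: [1.0, 0.001, -0.0, -0.0]
wrist_force: [-0.1, -0.3, -3.1]
gripper_width: 0.256
```

>>> {"fn": "apply_moves", "kwargs": {
  "commands": [
    [[0,0,0.0005,0,0,0],[0,0,0.0005,0,0,0],[0,0,0,0,0,0]]
  ]
}}

```text
t: 21.32
tcp_pos: [0.534, -0.1918, 0.0899]
ee_rot: [1.0, 0.0, 0.0, 0.0]
wrist_force: [0.2, -0.6, -3.1]
gripper_width: 0.264
```

>>> {"fn": "apply_moves", "kwargs": {
  "commands": [
    [[0,0,0.0003,0,0,0],[0,0,0,0,0,0]]
  ]
}}

```text
t: 21.48
tcp_pos: [0.534, -0.1918, 0.0899]
ee_rot: [1.0, 0.001, 0.0, 0.0]
wrist_force: [-2.0, 0.2, 2.6]
gripper_width: 0.262
```

The tamper has touched the mat (force rose from -3 to +2.6 N). Releasing, then going up.

>>> {"fn": "apply_moves", "kwargs": {
  "commands": [
    [[0,0,0,0,0,0],[0,0,0,0,0,0],[0,0,0,0,0,0],[0,0,0,0,0,0],[0,0,0,0,0,0],[0,0,0,0,0,0],[0,0,0,0,0,0],[0,0,0,0,0,0],[0,0,0,0,0,0],[0,0,0,0,0,0]]
  ],
  "gripper": 100
}}

```text
t: 22.32
tcp_pos: [0.5339, -0.1917, 0.0895]
ee_rot: [1.0, 0.001, 0.0, 0.0]
wrist_force: [-0.1, 0.6, -0.6]
gripper_width: 1.001
```

>>> {"fn": "apply_moves", "kwargs": {
  "commands": [
    [[0,0,-0.005,0,0,0],[0,0,-0.01,0,0,0],[0,0,-0.02,0,0,0],[0,0,-0.025,0,0,0],[0,0,-0.025,0,0,0],[0,0,-0.025,0,0,0],[0,0,-0.025,0,0,0],[0,0,-0.02,0,0,0],[0,0,-0.01,0,0,0],[0,0,0,0,0,0],[0,0,0,0,0,0]]
  ]
}}

```text
t: 23.23
tcp_pos: [0.5338, -0.1919, 0.2547]
ee_rot: [1.0, 0.0, 0.0, 0.0]
wrist_force: [-0.7, 0.7, -0.5]
gripper_width: 1.0
```

```bash
python3 - <<'E'
from h import *
o=arm.get_obs();print(o["t"],o["tcp_pos"],o["wrist_force"],o["gripper_width"])
i=arm.camera_info("wrist")
for n in("side","wrist"):
    p,d=arm.camera(n);cv2.imwrite(f"pics/{n}6.png",p);w=cloud(n,d,i if n=="wrist" else None)
    q=w.reshape(-1,3);q=q[~np.isnan(q[:,0])];s=q[np.hypot(q[:,0]-.534,q[:,1]+.192)<.035]
    for a,b in((.12,.15),(.06,.12),(.03,.054)):
        t=s[(s[:,2]>a)&(s[:,2]<b)]
        if len(t):print(n,a,len(t),np.percentile(t,2,axis=0).round(4),np.percentile(t,98,axis=0).round(4))
a=cv2.imread("pics/side6.png");b=cv2.imread("pics/wrist6.png");cv2.imwrite("pics/c6.png",cv2.resize(np.hstack([a,b]),(800,300)))
E
```

```text
23.2333 [ 0.53384171 -0.19190578  0.25473532] [-0.70109376  0.74999558 -0.50700438] 1.0000219551721274
side 0.12 128 [ 0.5209 -0.202   0.1212] [ 0.5426 -0.1817  0.1379]
side 0.06 148 [ 0.5203 -0.2025  0.0611] [ 0.5386 -0.1857  0.1192]
side 0.03 262 [ 0.51   -0.2135  0.0322] [ 0.5528 -0.1721  0.0536]
wrist 0.12 671 [ 0.525  -0.2001  0.1224] [ 0.546  -0.1787  0.1361]
wrist 0.06 270 [ 0.5251 -0.1873  0.0614] [ 0.5467 -0.1784  0.1194]
wrist 0.03 827 [ 0.5139 -0.2026  0.0364] [ 0.557  -0.1677  0.0512]
```

View pics/c6.png

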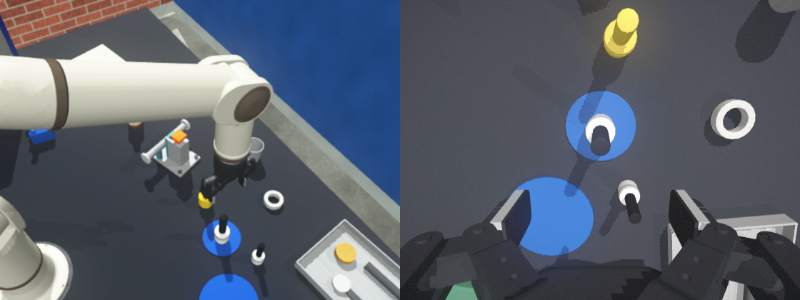

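The tamper stands upright on the small mat (side half at (222,233), wrist half at (600,130)), with the gripper clear. The wedge is down and the bystanders are in place. Handing in.

```bash
python3 -c "
from bench import arm
print(arm.finish_job(), arm.get_obs()['t'])"
```

```text
the job is handed in; nothing more can be done
the job is handed in; nothing more can be done
```

The wedge is down on its seat, the confirming tap is done, and the tamper is standing upright on the small blue mat. I handed the job in at about 23 s of the 58 s allowed.

- **Driving the wedge:** I pushed it down with the tamper at 12 mm/s or less, in one continuous press rather than separate blows. It travelled 54 mm; the force then jumped to about 20 N, and it stayed put under a slow 17 N press.
- **Confirming tap:** I lifted the tamper 23 mm clear, then tapped once more. The force read about 16 N at first and sagged to 14 N. I pressed further without lifting, to about 21–22 N, slightly above the 17–20 N band but well under 55 N. The wedge moved 0.1 mm at most.
- **Wedge height:** the top camera put the wedge top at 0.1435 m, against 0.142 m worked out from the tamper. The side camera gave 0.141 m from a partly hidden view.
- **Tamper on the mat:** it was touched down gently and released. The last pictures put it at about (0.534, -0.190), within a few millimetres of the mat's centre, with its top at the right height.
- **Not checked:** I could not see the tell-tale pin. The bottle, beaker and collar were checked only by eye, and the bottle was mostly hidden behind the arm in the last side picture.

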